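# Lift the hot ring off the soldering block with the copper tongs

### The arm

A 6-joint arm with a two-finger parallel gripper is mounted at the origin on a cart in front of the work surface, level with it; the furniture and walls round the work are solid. World frame = base frame: x ahead of the robot, y to its left, z up, the work surface at z = 0. Lengths are in m, angles in degrees, forces in N, time in s.
With the tool pointing down it reaches from about 0.275 to 0.85 m from the base axis. Payload 5.2 kg.
Tool frame: the origin (TCP) lies midway between the tips of the shut fingers; the grasp point (between the pads) lies 19 mm behind it; z points along the fingers, y is the line along which they close (so a half turn about z gives the same grasp; the last joint's range is limited). The gripper opens to 85 mm and grips with 20 to 120 N. Pads are 22 mm wide; open, the fingers measure 114 mm over their backs; the gripper's body (76 mm by 85 mm) begins 54 mm behind the grasp point. The pads swing forward as they close: fully open they stand 13 mm farther back than shut.
Start: joints at [-78.999, 14.817, 87.949, -0, 77.235, -11.62], TCP at [0.212, -0.508, 0.231] pointing down, gripper open.
Joint ranges: [-179.93, 179.93], [-52.35, 119.4], [10.71, 147.94], [-69.91, 249.91], [12.55, 155.21], [-178.61, 178.61]. Speed limits (degrees/s): [147.25, 147.25, 180, 180, 180, 180].

### API

Orientations are given as [roll, pitch, yaw] about the fixed x, y, z axes, in that order (R = Rz(yaw) Ry(pitch) Rx(roll)).
In Python, from station import arm gives the robot as it stands.
- The arm moves only by the shell command python3 -m creep 'ROWS' [FORCE]. ROWS is JSON, a list that holds one entry, the list of rows, each a list of 5 numbers: the shift along the tool's x, y, z in units of 60 mm (1.0 is 60 mm), then the turn about the tool's z in units of 8 degrees (1.0 is 8 degrees), then the opening, from 0 (shut) to 1 (fully open). In form: [[[tx, ty, tz, yaw, jaw], ...]]. A call has exactly 5 rows; each row shifts and turns the commanded pose from where the row before left it, along the tool's axes as they then stand; what a row does not reach is not made up. A row lasts 1/8 s, in which the tool goes at most 62.5 mm and 10.7 degrees, less where a joint would pass 70% of its speed; a pose out of reach is approached as far as the arm can. A call is refused whole if a number of a shift passes 1 or a number of a turn 1, either way. A call with a gripper value outside its range is refused whole. The fingers move at their own pace and stop on an object; FORCE is the grip in N (left out, the last holds). Time passes only in rows, so rows that do not move let the fingers close, or fill a call up. It gives the time, the measured TCP pose, the force, the opening and the grip force at its end, in the units of the state.
- arm.observe(): the state, without advancing time (a new reading comes with each control period).
- arm.grab_frame(name): name is "scene" or "top" or "wrist"; returns a dict with "img" (384x512x3 uint8, blue, green, red), "fx", "fy", "cx", "cy" (pixels), "D" ([k1, k2, p1, p2, k3] as OpenCV has them; the pictures are not rectified), "R" (3x3) and "t" (3): a world point X has camera coordinates R X + t. Camera axes: x right, y down, z forward; pixel columns grow to the right and rows downward; lengths in m; the calibration is good to about 2 mm. A picture is of the moment at which its call begins. There is no depth.
- arm.sign_off(): hands the job in; it is judged then, once.
The state is a dict: "clock": time; "joint_pos": joint angles; "joint_vel": joint speeds; "effort": joint torques, N m; "eef_pos": TCP position; "tool_rot": TCP orientation; "force": force on the tool from outside, world axes, zero at the start; "ft_torque": the same for the moment, N m; "finger_gap": opening from 0.0 (shut) to 1.0 (fully open); "grasp_force": force on a finger pad.
Only numpy, scipy, OpenCV 4.12 (cv2) and the standard library are available. Lean on these libraries where they do the work, as an engineer would, in place of code of your own. Each camera call takes 0.05 s, during which the arm holds its last target. There are 200 camera calls.

### The job

The ring on the black soldering block has just been soldered and is hot, and the flux in the white jar beside it burns: first shut the jar's blue lid fully. Then pick up the copper tongs, close them across the ring's band (not on its thin cup setting), and lift the ring to at least 10 cm above the block for me to see the seam; finish while holding it there, still, in the squeezed tongs. Touch neither the hot ring nor the hot block with the gripper, do not push the block about, keep the jar standing, and do not disturb the third hand, the tweezers and the blue dish.

Things in the scene. Friction and masses are not known exactly. Their poses are not given: they have to be found in the camera images.
- flux_jar: white round plastic jar with a blue hinged cap, loose, 51 mm in diameter, 48 mm high without and 58 mm with the cap shut, 0.25 kg, standing on the board beside the block. Origin: centre of its underside, z up. The hinge of the cap is on the jar's +x side
- flux_jar_lid (a joint): angle of the jar's blue cap: 0 = shut, grows to 1.92 as it swings up and back over the jar's +x side; at the start it stands open at 1.45 to 1.85. Light, slightly stiff hinge: it may stay where it is left, so press it down. The cap is a solid disc 49 mm in diameter and 11 mm thick
- lid_hinge (a point): the cap's hinge line, 26 mm from the jar's axis towards its +x and 48 mm above its underside; the hinge line runs along the jar's y
- lid_rim (a point): outer top edge of the cap, on the side away from the hinge, 50 mm from it
- tongs: copper pickle tongs, 217 mm long, 0.08 kg: one strip 18 mm wide and 2.5 mm thick bent to a U, lying on its edge (18 mm high). Origin: on the underside, at the centre of the round bow (20 mm in front of its back); x points along the tongs to the open tips, y across, z up
- tongs_grip (a point): where to grip, close to the balance point: between the arms, 75 mm from the origin along x, 9 mm above the underside. Here the arms measure 43 mm over their outsides at rest, 39 mm when squeezed until parallel, 33 mm when the jaws are on the ring's band. The arms are straight from 0 to 115 mm along x
- tongs_tips (a point): midway between the jaw tips, 180 mm from the origin along x (105 mm in front of tongs_grip), 9 mm above the underside. The jaws are flat, 27 mm long (165 to 192 mm) and 12 mm high (3 to 15 mm above the underside), 49 mm apart at rest; they are parallel when on the band
- tongs_left: left (+y) arm of the tongs with its jaw, 0.034 kg, hinged at the bow; origin below the arm's root at the bow. Both arms move alike. Springs: a squeeze of about 6 N at tongs_grip starts the arms moving, 8 N makes them parallel, 12 N brings the jaws onto the 24 mm band. Squeezed to 39 mm at tongs_grip they lie firmly in the gripper with the jaws still 40 mm apart; they spring open when let go
- tongs_right: right (-y) arm of the tongs with its jaw; origin below the arm's root at the bow
- ring: brass-coloured finger ring lying flat on the block, band 24 mm outside and 20 mm inside diameter, 10 mm high, 18 g. Origin: centre of the band on its underside, z up; x points from the centre through the cup setting. Grip the band across its y
- setting: the ring's cup setting, fixed to the band: an empty thin cup, 10 mm in diameter, that sticks out 7 mm from the band along the ring's x (to 19 mm from the ring's centre). Same origin and axes as the ring
- block: black soldering block, 45 x 75 x 34 mm (x, y, z), loose, 0.5 kg, on the board. Origin: centre of its underside. The ring lies on its top, 34 mm up
- board: brown scorched soldering board, 140 x 266 x 16 mm, fixed; origin: centre of its underside; its top is 16 mm up
- third_hand: red and black weighted base with a small steel clip, 50 mm in diameter, 41 mm high, standing on the bench left of the board; origin: centre of its underside. Leave alone
- tweezers: steel tweezers, 123 mm long, 7 mm high, lying on the bench in front of the board; origin: centre of its underside. Leave alone
- blue_dish: small round blue plastic dish, 32 mm in diameter, 13 mm high, on the bench right of the board; origin: centre of its underside. Leave alone
Things that resemble listed ones, but are neither listed nor needed, are in the scene too. What is shaped like the flux_jar but purple or turquoise is not meant.

How it is judged (in metres and radians):
On the way, in this order (a step that is already met when the one before it is completed fails the run):
1. the jar's lid is shut (value of joint flux_jar_lid below 0.1 rad), for 0.2 s.
2. the tongs are lifted in the gripper (height (world z) of tongs_tips above 0.04 m and contact force between the fingers and tongs above 1 N), for 0.2 s.
3. the ring is off the block, between both jaws of the tongs (z of ring in the frame of block above 0.05 m and contact force between ring and tongs_left above 0.5 N and contact force between ring and tongs_right above 0.5 N), for 0.2 s.
At the end, for the whole second after the job is handed in: Jar upright, lid shut (under 0.1 rad). Ring between both jaws of the squeezed tongs (over 0.5 N on each), its underside at least 95 mm above the block's top, still (under 30 mm/s); tongs in the gripper, which does not touch the ring; block flat (value of joint flux_jar_lid below 0.1 rad and z of ring in the frame of block above 0.129 m and height (world z) of ring above 0.14 m and contact force between ring and tongs_left above 0.5 N and contact force between ring and tongs_right above 0.5 N and contact force between the fingers and tongs_left above 1 N and contact force between the fingers and tongs_right above 1 N and contact force between ring and the arm below 0.1 N and linear speed of ring below 0.03 m/s and angle between each of flux_jar, block's own z axis and vertical below 0.1 rad); the arm keeps its last pose, push and grip.
It fails at once if the gripper or arm touches the hot ring or the hot block (contact force between the arm and ring above 0.5 N or contact force between the arm and block above 1 N).
It fails at once if the tongs squeeze the ring's thin cup setting (contact force between tongs and setting above 2 N).
It fails at once if the block is pushed about (over 40 mm) (distance of block from where it was at the start of the episode above 0.04 m).
It fails at once if the jar is tipped (over 0.5 rad) (angle between flux_jar's own z axis and vertical above 0.5 rad).
It fails at once if the third hand, the tweezers or the blue dish is disturbed (moved over 30 mm) (distance of any of third_hand, tweezers, blue_dish from where it was at the start of the episode above 0.03 m).
It also fails if it takes over 51 s, if anything falls off the work surface, if the arm or the gripper's body presses on something with over 40 N, if the wrist force passes 120 N, or if a joint passes its speed limit or range.

## Working session

There is one attempt and no reset: what is moved stays moved. The work goes in short steps, Python scripts to look and compute and a shell command to move; the robot and the scene stay as the last step left them, time stands still between calls to the robot, and variables do not carry over. Pictures are saved under pics/ and viewed, at most 12 in all, crops included, and the job is handed in when it is done.

```bash
mkdir -p pics; ls
cat > h.py <<'E'
import numpy as np,cv2
from station import arm
def grab(n,f=None):
    d=arm.grab_frame(n)
    if f: cv2.imwrite('pics/'+f,d['img'])
    return d
def K(d): return np.array([[d['fx'],0,d['cx']],[0,d['fy'],d['cy']],[0,0,1.]])
def ray(d,uv):
    p=cv2.undistortPoints(np.array(uv,float).reshape(-1,1,2),K(d),np.array(d['D'],float)).reshape(-1,2)
    R=np.array(d['R']);t=np.array(d['t'])
    v=np.c_[p,np.ones(len(p))]@R
    return -R.T@t,v
def onz(d,uv,z):
    c,v=ray(d,uv); s=(z-c[2])/v[:,2]; return c+v*s[:,None]
def proj(d,X):
    R=np.array(d['R']);r,_=cv2.Rodrigues(R)
    return cv2.projectPoints(np.array(X,float).reshape(-1,3),r,np.array(d['t'],float),K(d),np.array(d['D'],float))[0].reshape(-1,2)
E
python3 - <<'E'
from h import *
a=grab('scene','s0.png');b=grab('top','t0.png')
s=arm.observe();print(s)
for d in(a,b):print(-np.array(d['R']).T@d['t'],d['fx'])
E
```

```text
pics
{'clock': 0.1, 'joint_pos': array([-7.89983851e+01,  1.48551655e+01,  8.80044154e+01,  8.12750144e-04,
        7.72363043e+01, -1.16206979e+01]), 'joint_vel': array([-0.03004274, -0.15185504, -0.22591249,  0.00434612,  0.02687089,
       -0.07165361]), 'effort': array([ 1.63267556e-03, -4.46974182e+01, -2.91245449e+01, -2.42180467e-04,
        6.35924123e-03, -3.78972885e-06]), 'eef_pos': array([ 0.21148336, -0.50719695,  0.23055982]), 'tool_rot': array([-1.79906240e+02, -2.00904297e-02,  2.26221162e+01]), 'force': array([ 0.49744888,  0.47060688, -0.14620468]), 'ft_torque': array([ 0.01955402, -0.04044374, -0.01287512]), 'grasp_force': 0.0, 'finger_gap': 0.9984829488413793}
[-0.27796842  0.74191348  0.97018972] 379.51559712209496
[0.37471718 0.17083457 1.2667848 ] 414.98117004057195
```

View pics/t0.png

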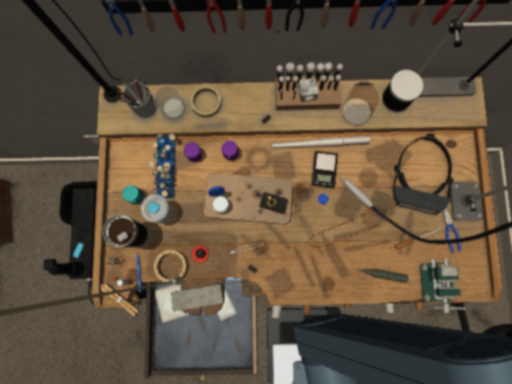

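View pics/s0.png

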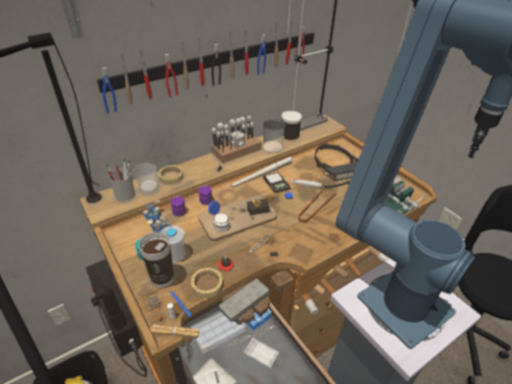

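Top view: jar (220,204) with its lid open at (216,190), block (273,202), tongs probably near (405,240). I'll enlarge those parts.

Run:
```python
from h import *
d=grab('top')
im=d['img']
A=cv2.resize(im[165:260,185:305],None,fx=5,fy=5,interpolation=cv2.INTER_CUBIC)
cv2.imwrite('pics/c.png',A)
A=cv2.resize(im[180:280,340:480],None,fx=5,fy=5,interpolation=cv2.INTER_CUBIC)
cv2.imwrite('pics/c2.png',A)
print(onz(d,[(220,204),(273,202),(405,240)],0.05), onz(d,[(205,175),(292,178),(290,222),(207,220)],0.016))
```

```text
[[ 0.56052918  0.30821561  0.05      ]
 [ 0.56327409  0.15077841  0.05      ]
 [ 0.4437224  -0.22964691  0.05      ]] [[0.65736654 0.35842556 0.016     ]
 [0.642034   0.09003534 0.016     ]
 [0.50637206 0.10032741 0.016     ]
 [0.51745899 0.35161403 0.016     ]]
```

View pics/c.png

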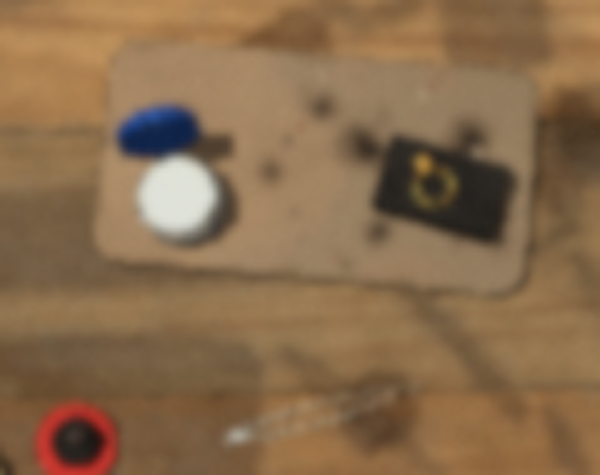

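View pics/c2.png

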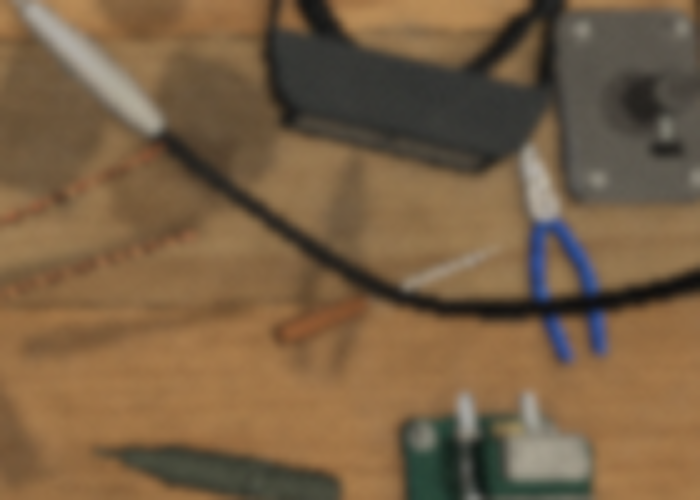

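Run:
```python
from h import *
d=grab('top'); im=d['img']; h=cv2.cvtColor(im,cv2.COLOR_BGR2HSV)
def blob(m,x0,y0,x1,y1):
    q=np.zeros_like(m);q[y0:y1,x0:x1]=m[y0:y1,x0:x1]
    c=max(cv2.findContours(q,cv2.RETR_EXTERNAL,cv2.CHAIN_APPROX_NONE)[0],key=cv2.contourArea)
    return c
w=blob(cv2.inRange(h,(0,0,170),(180,45,255)),205,180,240,220)
print('jar',cv2.minEnclosingCircle(w),onz(d,[cv2.minEnclosingCircle(w)[0]],.064))
b=blob(cv2.inRange(h,(105,120,40),(130,255,255)),200,178,235,206)
r=cv2.minAreaRect(b);print('lid',r,onz(d,[r[0]],.09)); bx=cv2.boxPoints(r);print(onz(d,bx,.09))
k=blob(cv2.inRange(h,(0,0,0),(180,255,70)),255,188,295,218)
r=cv2.minAreaRect(k);print('block',r,onz(d,[r[0]],.05));print(onz(d,cv2.boxPoints(r),.05))
y=cv2.inRange(h,(15,90,80),(35,255,255)); q=blob(y,262,194,280,208)
ys,xs=np.nonzero(y[194:209,262:280]);P=np.c_[xs+262,ys+194].astype(float)
print('ring',cv2.minEnclosingCircle(q),onz(d,[cv2.minEnclosingCircle(q)[0]],.058),len(P))
P=onz(d,[(271.6,202.4),(269.4,197.4)],.058);v=P[1]-P[0];print(P,np.degrees(np.arctan2(v[1],v[0])),np.hypot(*v[:2]))
```

```text
jar ((219.52127075195312, 203.8829803466797), 7.712231636047363) [[0.55876769 0.30804231 0.064     ]]
lid ((216.0, 190.5), (7.0, 14.0), 90.0) [[0.59409547 0.31523181 0.09      ]]
[[0.60482865 0.33553598 0.09      ]
 [0.60396036 0.29495242 0.09      ]
 [0.58340094 0.29500094 0.09      ]
 [0.58425411 0.33546307 0.09      ]]
block ((273.2941589355469, 202.3235321044922), (25.46623992919922, 16.00735092163086), 14.03624439239502) [[0.56228569 0.14992943 0.05      ]]
[[0.54915882 0.19255714 0.05      ]
 [0.59563814 0.1801693  0.05      ]
 [0.57544894 0.10718282 0.05      ]
 [0.52926766 0.11999269 0.05      ]]
ring ((270.0, 200.0), 5.099119663238525) [[0.56818329 0.15961209 0.058     ]] 51
[[0.56092809 0.15505965 0.058     ]
 [0.57599087 0.16121058 0.058     ]] 22.212771917038534 0.016270250183312407
```

```bash
python3 -m creep '[[[0.6,-0.75,0,0.72,0.5],[0.6,-0.75,0,0.72,0],[0.6,-0.75,0,0,0],[0.6,-0.75,0,0,0],[0.6,-0.75,0,0,0]]]' 40; python3 -m creep '[[[0.6,-0.75,0,0,0],[0.6,-0.75,0,0,0],[0.6,-0.75,0,0,0],[0.6,-0.75,0,0,0],[0.6,-0.75,0,0,0]]]'
```

```text
clock: 0.82
eef_pos: [0.3294, -0.2439, 0.2314]
tool_rot: [180.0, -0.0, 11.1]
force: [1.4, -0.3, 0.9]
finger_gap: 0.002
grasp_force: 0.0
clock: 1.45
eef_pos: [0.4628, 0.0118, 0.2314]
tool_rot: [180.0, -0.0, 11.1]
force: [1.0, -1.0, -0.0]
finger_gap: -0.003
grasp_force: 0.0
```

```bash
python3 -m creep '[[[0.65,-0.8,0,0,0],[0.65,-0.8,0,0,0],[0.65,-0.8,0,0,0],[0.65,-0.8,0,0,0],[0.65,-0.8,0,0,0]]]'; python3 -m creep '[[[0.75,-0.55,0,0,0],[0,0,0,0,0],[0,0,0,0,0],[0,0,0,0,0],[0,0,0,0,0]]]'; python3 -c "
from h import *
d=grab('wrist','w1.png');e=grab('top')
print(-np.array(d['R']).T@d['t'],d['fx'],proj(d,[[.585,.313,.064],[.559,.308,.064]]))"
```

```text
clock: 2.08
eef_pos: [0.608, 0.2849, 0.231]
tool_rot: [180.0, 0.0, 11.1]
force: [1.3, 0.1, 1.7]
finger_gap: -0.003
grasp_force: 0.0
clock: 2.7
eef_pos: [0.6449, 0.323, 0.2326]
tool_rot: [-180.0, -0.1, 11.0]
force: [-0.5, -0.9, -0.1]
finger_gap: 0.002
grasp_force: 0.0
[0.72508361 0.33677894 0.3747811 ] 287.3932002628022 [[257.60104649 222.45557835]
 [257.62068319 242.38760948]]
```

View pics/w1.png

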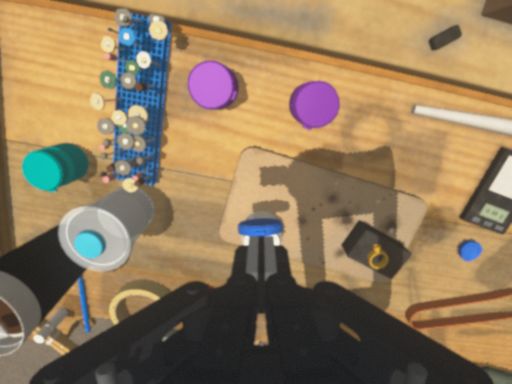

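Wrist view: the blue lid stands on edge at (260,228), in line with the fingers. The jar is hidden under them, and the tongs are at (410-512, 290-328). I'll descend behind the lid and push it over.

```bash
python3 -m creep '[[[0,0,0.6,0,0],[0,0,0.6,0,0],[0,0,0.6,0,0],[0,0,0.5,0,0],[0,0,0,0,0]]]'; python3 -m creep '[[[-0.3,0,0,0,0],[-0.2,0,0,0,0],[-0.2,0,0,0,0],[-0.2,0,0,0,0],[-0.2,0,0,0,0]]]';python3 -m creep '[[[-0.2,0,0,0,0],[-0.2,0,0,0,0],[-0.1,0,0,0,0],[0,0,0,0,0],[0,0,0,0,0]]]'
```

```text
clock: 3.42
eef_pos: [0.6431, 0.323, 0.0906]
tool_rot: [180.0, 0.3, 11.1]
force: [0.2, -0.8, 0.7]
finger_gap: 0.005
grasp_force: 0.0
clock: 4.05
eef_pos: [0.5799, 0.3112, 0.0937]
tool_rot: [-180.0, -0.0, 11.1]
force: [0.6, 0.3, 0.0]
finger_gap: -0.003
grasp_force: 0.2
clock: 4.68
eef_pos: [0.5513, 0.3056, 0.0933]
tool_rot: [-180.0, -0.0, 11.1]
force: [0.2, -0.4, -0.1]
finger_gap: 0.004
grasp_force: 0.0
```

Now I'll press down, after moving a little further from the hinge.

```bash
python3 -m creep '[[[0,0,0.1,0,0],[0,0,0.1,0,0],[0,0,0.08,0,0],[0,0,0.06,0,0],[0,0,0.04,0,0]]]'; python3 -m creep '[[[0,0,0.03,0,0],[0,0,0.02,0,0],[0,0,0,0,0],[0,0,0,0,0],[0,0,0,0,0]]]'
```

```text
clock: 5.3
eef_pos: [0.5508, 0.3055, 0.0729]
tool_rot: [180.0, -0.0, 11.1]
force: [-9.8, -3.8, 27.0]
finger_gap: -0.003
grasp_force: 13.6
clock: 5.92
eef_pos: [0.5509, 0.3056, 0.0728]
tool_rot: [180.0, -0.1, 11.1]
force: [-12.2, -5.3, 31.7]
finger_gap: 0.002
grasp_force: 16.4
```

```bash
python3 -m creep '[[[0,0,-0.8,0,0],[0,0,-0.8,0,0],[-0.5,0.8,-0.3,0,0.5],[-0.5,0.8,-0.3,0,1],[-0.5,0.8,-0.3,0,1]]]' ; python3 -m creep '[[[-0.5,0.8,-0.3,0,1],[-0.5,0.8,-0.2,0,1],[0,0,0,0,1],[0,0,0,0,1],[0,0,0,0,1]]]'; python3 -c "
from h import *
d=grab('wrist','w2.png');e=grab('top')
im=cv2.resize(e['img'][170:260,200:390],None,fx=3,fy=3,interpolation=2)
cv2.imwrite('pics/m2.png',np.vstack([cv2.resize(im,(512,242)),d['img'][:340]]))"
```

```text
clock: 6.55
eef_pos: [0.4897, 0.1456, 0.218]
tool_rot: [180.0, -0.0, 11.1]
force: [1.2, 0.1, 1.0]
finger_gap: 0.637
grasp_force: 0.0
clock: 7.18
eef_pos: [0.45, 0.0421, 0.2471]
tool_rot: [-180.0, 0.0, 11.2]
force: [-0.5, 0.3, -0.6]
finger_gap: 1.001
grasp_force: 0.0
```

View pics/m2.png

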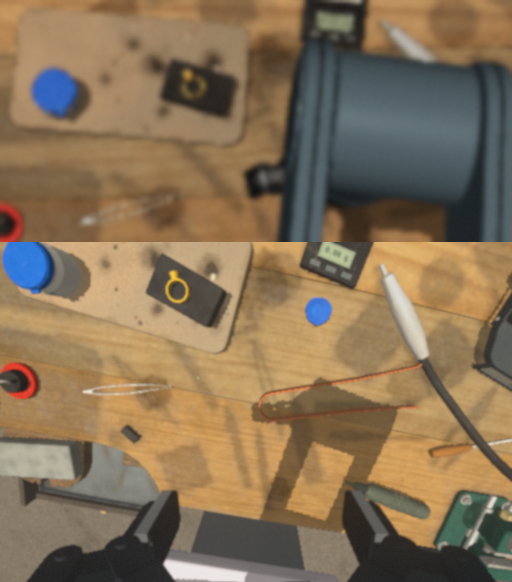

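The lid is closed in both views. The tongs run from the bow at (260,168) to tips at (422,122) and (415,163). The ring is at (177,48) with its setting towards (174,32).

```bash
cat > tongs.py <<'E'
from h import *
d=grab('wrist'); h=cv2.cvtColor(d['img'],cv2.COLOR_BGR2HSV)
m=cv2.inRange(h,(0,110,60),(10,255,255))|cv2.inRange(h,(172,110,60),(180,255,255))
q=np.zeros_like(m);q[100:185,250:430]=m[100:185,250:430]
ys,xs=np.nonzero(q);P=onz(d,np.c_[xs,ys],.016)[:,:2];print(len(P))
ax=np.array([np.cos(np.radians(-79)),np.sin(np.radians(-79))])
for it in range(4):
    nr=np.array([-ax[1],ax[0]]);s=P@ax;n=P@nr
    bow=np.percentile(s,0.3);mid=(n.min()+n.max())/2
    A=[];  # arms straight between 30 and 115 mm+20 from bow back
    sel=(s>bow+.03)&(s<bow+.13)
    mid=np.median(n[sel]) if it<0 else mid
    for sg in(1,-1):
        k=sel&(sg*(n-mid)>0);A.append(np.polyfit(s[k],n[k],1))
    k=(A[0]+A[1])/2;a=np.arctan(k[0]);print(np.degrees(np.arctan2(ax[1],ax[0])),bow,s.max(),A)
    c=np.polyval(k,bow+.02)
    O=ax*(bow+.02)+nr*c
    ax=np.cos(a)*ax+np.sin(a)*nr
print('origin',O,'grip',O+.075*ax,'yaw',np.degrees(np.arctan2(ax[1],ax[0])),'max',s.max()-bow)
y=cv2.inRange(h,(18,110,90),(35,255,255));ys,xs=np.nonzero(y[15:75,150:205]);
cs=cv2.findContours(y[15:75,150:205],cv2.RETR_CCOMP,cv2.CHAIN_APPROX_NONE)
for c in cs[0]: 
    if cv2.contourArea(c)>15: e=cv2.minEnclosingCircle(c);print('ring contour',np.array(e[0])+(150,15),e[1],cv2.contourArea(c),onz(d,[np.array(e[0])+(150,15)],.06))
E
python3 tongs.py
```

```text
10Traceback (most recent call last):
  File "tongs.py", line 14, in <module>
    k=sel&(sg*(n-mid)>0);A.append(np.polyfit(s[k],n[k],1))
                                  ~~~~~~~~~~^^^^^^^^^^^^^
    raise TypeError("expected non-empty vector for x")
TypeError: expected non-empty vector for x
```

Run:
```python
import cv2,numpy as np
d=cv2.imread('pics/w2.png');h=cv2.cvtColor(d,cv2.COLOR_BGR2HSV)
for c in(290,320,350,390):
    print(c,[(r,*h[r,c]) for r in range(118,176,1) if h[r,c,0]<11 or h[r,c,0]>170])
print([(r,*h[r,330]) for r in range(135,170,6)])
print('ring',[(r,*map(int,h[r,177])) for r in range(25,66,3)])
```

```text
290 []
320 []
350 []
390 []
[(135, np.uint8(18), np.uint8(124), np.uint8(198)), (141, np.uint8(12), np.uint8(151), np.uint8(127)), (147, np.uint8(18), np.uint8(112), np.uint8(118)), (153, np.uint8(18), np.uint8(111), np.uint8(119)), (159, np.uint8(18), np.uint8(109), np.uint8(105)), (165, np.uint8(17), np.uint8(109), np.uint8(94))]
ring [(25, 16, 40, 83), (28, 18, 98, 104), (31, 20, 169, 143), (34, 20, 181, 152), (37, 22, 189, 223), (40, 19, 112, 82), (43, 15, 41, 75), (46, 18, 43, 78), (49, 18, 42, 79), (52, 16, 41, 81), (55, 16, 39, 86), (58, 21, 165, 196), (61, 19, 136, 135), (64, 16, 39, 84)]
```

```bash
sed -i 's/^m=.*/m=cv2.inRange(h,(0,120,60),(14,255,255))/; s/(18,110,90)/(17,105,80)/' tongs.py; python3 tongs.py
```

```text
1505
-79.0 0.042862700286503026 0.25936108767847094 [array([0.17266921, 0.45225737]), array([0.11904754, 0.41933422])]
-70.70145004260975 0.10652038920468461 0.3228548035651209 [array([0.0259024 , 0.44586778]), array([-0.025937  ,  0.41645527])]
-70.70244129936248 0.10651289248707758 0.322846877993218 [array([0.02591966, 0.44586799]), array([-0.0259198 ,  0.41645511])]
-70.70244507472691 0.10651286393453423 0.32284684780718875 [array([0.02591973, 0.44586799]), array([-0.02591973,  0.41645511])]
origin [0.44874599 0.02308299] grip [ 0.47353154 -0.04770314] yaw -70.70244508910595 max 0.2163339838726545
ring contour [175.5  44.5] 17.39262580871582 574.0 [[0.56331232 0.15306711 0.06      ]]
ring contour [177.5         48.16666794] 9.180392265319824 210.0 [[0.56020374 0.15060809 0.06      ]]
```

```bash
python3 -m creep '[[[0,0,0.17,1,1],[0,0,0.17,1,1],[0,0,0.17,1,1],[0,0,0.17,1,1],[0,0,0.17,1,1]]]'; python3 -m creep '[[[0,0,0.17,1,0.75],[0,0,0.17,1,0.75],[0,0,0.17,1,0.75],[0,0,0.17,1,0.75],[0,0,0.17,1,0.75]]]';python3 -m creep '[[[0,0,0,0.24,0.75],[0,0,0,0,0.75],[0,0,0,0,0.75],[0,0,0,0,0.75],[0,0,0,0,0.75]]]'
cat > to.py <<'E'
import sys
from h import *
s=arm.observe();y=np.radians(s['tool_rot'][2]);p=s['eef_pos'];g=np.array(eval(sys.argv[1]))
D=g-p;print(p,s['tool_rot'],'units',np.array([D[0]*np.cos(y)+D[1]*np.sin(y),D[0]*np.sin(y)-D[1]*np.cos(y),-D[2]])/.06)
E
python3 to.py '[.4735,-.0477,.003]'
```

```text
clock: 8.0
eef_pos: [0.45, 0.0417, 0.196]
tool_rot: [180.0, 0.0, -29.1]
force: [0.3, -0.4, -0.4]
finger_gap: 0.996
grasp_force: 0.0
clock: 8.62
eef_pos: [0.4501, 0.0417, 0.145]
tool_rot: [180.0, 0.0, -69.1]
force: [0.2, -0.6, -0.2]
finger_gap: 0.751
grasp_force: 0.0
clock: 9.25
eef_pos: [0.4501, 0.0411, 0.1457]
tool_rot: [-180.0, -0.0, -70.8]
force: [0.0, 0.3, 0.1]
finger_gap: 0.748
grasp_force: 0.0
[0.4500645  0.04110357 0.14573306] [-1.79977167e+02 -1.32506837e-02 -7.08002277e+01] units [1.52618629 0.11787062 2.37888426]
```

```bash
python3 -m creep '[[[0.8,0.06,0,0,0.75],[0.73,0.06,0.3,0,0.75],[0,0,0.6,0,0.75],[0,0,0.6,0,0.75],[0,0,0.4,0,0.75]]]'; python3 -c "
from h import *
d=grab('wrist','w3.png')"
```

```text
clock: 9.88
eef_pos: [0.4726, -0.048, 0.03]
tool_rot: [179.9, 0.1, -70.8]
force: [0.5, -0.5, 0.1]
finger_gap: 0.75
grasp_force: 0.0
```

View pics/w3.png

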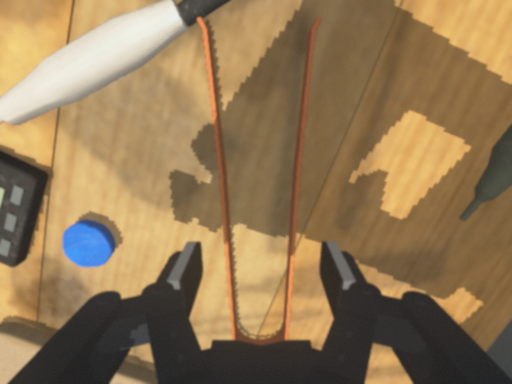

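The wrist view shows the tongs centred between the fingers: arms at columns 230 and 290, fingers at 195 and 328. I'll lower and squeeze to about 39 mm.

```bash
python3 -m creep '[[[0,0,0.25,0,0.75],[0,0,0.2,0,0.75],[0,0,0,0,0.6],[0,0,0,0,0.46],[0,0,0,0,0.46]]]' 40; python3 -m creep '[[[0,0,0,0,0.46],[0,0,0,0,0.46],[-0.05,0,-0.1,0,0.46],[-0.05,0,-0.15,0,0.46],[-0.1,0,-0.3,0,0.46]]]'
```

```text
clock: 10.55
eef_pos: [0.4739, -0.0481, 0.0052]
tool_rot: [-179.9, -0.1, -70.8]
force: [-0.1, 0.1, 1.3]
finger_gap: 0.46
grasp_force: 7.7
clock: 11.18
eef_pos: [0.4686, -0.0362, 0.0377]
tool_rot: [179.9, 0.1, -70.8]
force: [0.6, -0.3, -0.3]
finger_gap: 0.462
grasp_force: 7.7
```

```bash
python3 -m creep '[[[-0.1,0,-0.5,0,0.46],[0,0,-0.6,-0.5,0.46],[0,0,-0.6,-1,0.46],[0,0,0,-1,0.46],[0,0,0,-1,0.46]]]'; python3 -m creep '[[[0,0,0,-1,0.46],[0,0,0,-1,0.46],[0,0,0,-1,0.46],[0,0,0,-1,0.46],[0,0,0,-1,0.46]]]';python3 -m creep '[[[0,0,0,-1,0.46],[0,0,0,-1,0.46],[0,0,0,-1,0.46],[0,0,0,0,0.46],[0,0,0,0,0.46]]]'; python3 to.py '[.463,.114,.13]'
```

```text
clock: 11.8
eef_pos: [0.4674, -0.0307, 0.1406]
tool_rot: [-180.0, -0.1, -42.5]
force: [0.7, -0.3, -1.3]
finger_gap: 0.462
grasp_force: 7.7
clock: 12.42
eef_pos: [0.467, -0.0306, 0.1399]
tool_rot: [-180.0, 0.0, -2.5]
force: [-0.3, 0.0, -0.3]
finger_gap: 0.459
grasp_force: 7.7
clock: 13.05
eef_pos: [0.4673, -0.0308, 0.1397]
tool_rot: [-180.0, -0.0, 21.0]
force: [0.3, 0.2, -0.1]
finger_gap: 0.462
grasp_force: 7.7
[ 0.46725634 -0.03077873  0.13967694] [-1.79998508e+02 -1.17245875e-03  2.10337069e+01] units [ 0.79984715 -2.27766185  0.16128234]
```

```bash
python3 -m creep '[[[0.2,-0.6,0,0,0.46],[0.2,-0.6,0,0,0.46],[0.2,-0.6,0,0,0.46],[0.1,-0.48,0,0,0.46],[0,0,0,0,0.46]]]'; python3 -m creep '[[[0,0,0,0,0.46],[0,0,0,0,0.46],[0,0,0,0,0.46],[0,0,0,0,0.46],[0,0,0,0,0.46]]]'
python3 - <<'E'
from h import *
d=grab('wrist','w4.png')
im=cv2.resize(d['img'][60:300,110:410],(750,600),interpolation=2);cv2.imwrite('pics/w4c.png',im)
E
```

```text
clock: 13.68
eef_pos: [0.4565, 0.1135, 0.1395]
tool_rot: [-180.0, 0.0, 21.3]
force: [0.7, -1.5, -0.2]
finger_gap: 0.46
grasp_force: 7.7
clock: 14.3
eef_pos: [0.4572, 0.1116, 0.1395]
tool_rot: [-180.0, 0.0, 21.1]
force: [0.7, -0.4, -1.5]
finger_gap: 0.465
grasp_force: 7.7
```

View pics/w4c.png

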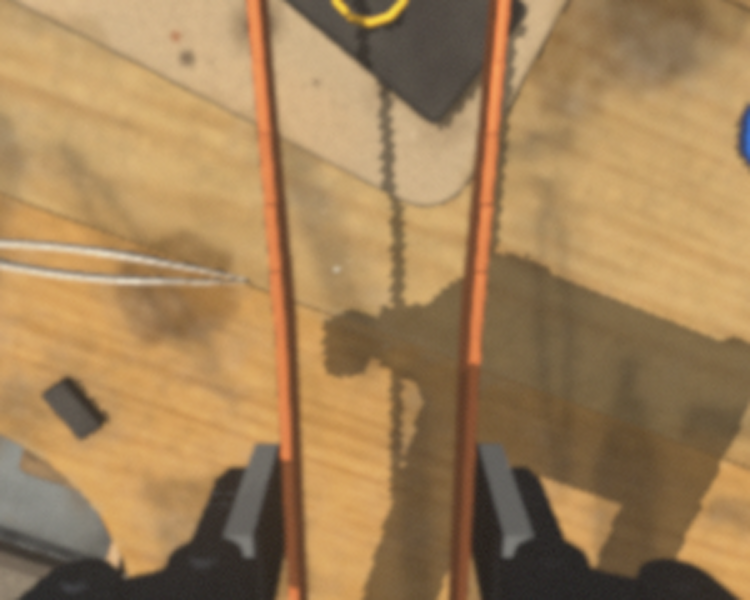

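The tongs sit straight in the fingers, and the ring lies between the arms near the top edge. Next I measure the ring in this frame, along with the tongs' axis.

```bash
cat > ring.py <<'E'
from h import *
d=grab('wrist'); im=d['img'];h=cv2.cvtColor(im,cv2.COLOR_BGR2HSV)
y=cv2.inRange(h,(17,120,80),(35,255,255))
s=arm.observe();p=s['eef_pos'];a=np.radians(s['tool_rot'][2])
u,v=np.round(proj(d,[[.5605,.153,.06]])[0]).astype(int);u0,v0=max(u-55,0),max(v-55,0)
S=y[v0:v+55,u0:u+55]
cs,hi=cv2.findContours(S,cv2.RETR_CCOMP,cv2.CHAIN_APPROX_NONE)
i=max((i for i in range(len(cs)) if hi[0][i][3]>=0),key=lambda i:cv2.contourArea(cs[i]))
o=cs[hi[0][i][3]]
c=cv2.fitEllipse(cs[i]);C=onz(d,[np.array(c[0])+(u0,v0)],.060)[0]
Q=onz(d,o.reshape(-1,2)+(u0,v0),.060)-C;r=np.hypot(Q[:,0],Q[:,1])
k=r>.0145;yaw=np.degrees(np.arctan2(Q[k,1].mean(),Q[k,0].mean()))
print('hole',c,'C',C,'yaw',yaw,'rmax',r.max(),'rmed',np.median(r),k.sum())
# tongs arms: copper rows -> mid line at tongs top edge height
m=cv2.inRange(h,(0,140,70),(14,255,255));zt=p[2]-.005+.018
for row in range(20,280,40):
    xs=np.nonzero(m[row,100:420])[0]+100
    if len(xs)>3:
        L,R=xs[xs<258],xs[xs>=258]
        if len(L)and len(R):
            P=onz(d,[(L.min(),row),(R.max(),row),(L.max(),row),(R.min(),row)],zt)
            f=lambda X:((X[0]-p[0])*np.cos(a)+(X[1]-p[1])*np.sin(a),-(X[0]-p[0])*np.sin(a)+(X[1]-p[1])*np.cos(a))
            print(row,[np.round(np.array(f(X))*1000,1) for X in P])
X=C-p;print('ring in tool mm: ahead',1000*(X[0]*np.cos(a)+X[1]*np.sin(a)),'left',1000*(-X[0]*np.sin(a)+X[1]*np.cos(a)))
cv2.imwrite('pics/w5c.png',cv2.resize(im[0:180,140:380],(800,600),interpolation=2))
E
python3 ring.py
```

```text
hole ((56.7640380859375, 52.434200286865234), (25.967008590698242, 27.473960876464844), 7.2453227043151855) C [0.55994504 0.15178618 0.06      ] yaw 21.767591893413883 rmax 0.019432816994367802 rmed 0.012223257154575378 26
20 [array([110.2,  20.5]), array([110.2, -23.8]), array([110.1,  18.1]), array([110.2, -21.8])]
60 [array([95.3, 19.6]), array([ 95.3, -23.8]), array([95.3, 17.5]), array([ 95.3, -20.9])]
100 [array([79.4, 18.7]), array([ 79.4, -22.9]), array([79.4, 16.6]), array([ 79.4, -20.3])]
140 [array([62.3, 18.2]), array([ 62.3, -22.5]), array([62.3, 16. ]), array([ 62.3, -18.9])]
180 [array([43.7, 18.2]), array([ 43.7, -21.5]), array([43.7, 14.5]), array([ 43.7, -17.8])]
220 [array([23.3, 17.7]), array([ 23.3, -21. ]), array([23.3, 14.3]), array([ 23.3, -18.1])]
260 [array([ 0.7, 17.7]), array([  0.7, -21.5]), array([ 0.7, 14.1]), array([  0.7, -18.4])]
ring in tool mm: ahead 110.30543240800063 left 0.26152512516043613
```

View pics/w5c.png

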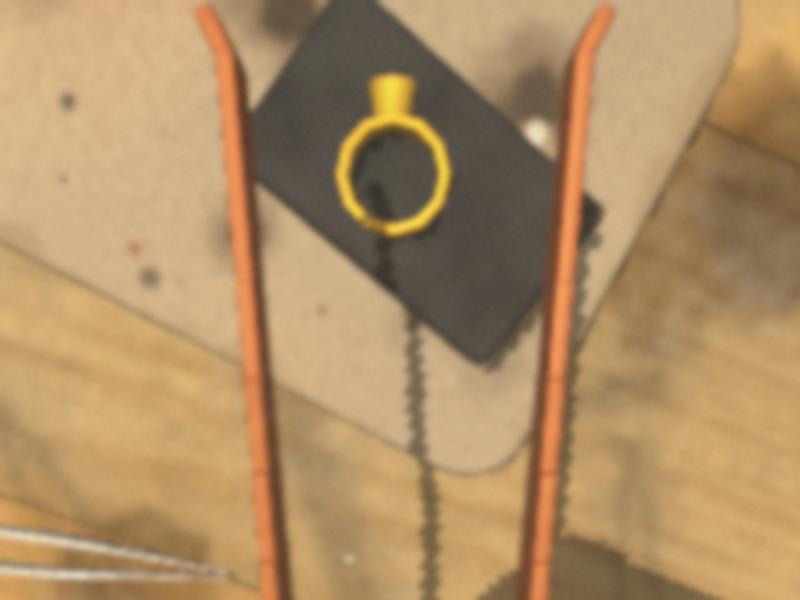

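The ring sits between the jaws. I need about 10 mm forward, 2 mm left, then straight down to a TCP height of about 57 mm.

```bash
python3 -m creep '[[[0.167,-0.035,0,-0.09,0.46],[0,0,0.3,0,0.46],[0,0,0.3,0,0.46],[0,0,0.2,0,0.46],[0,0,0,0,0.46]]]'; python3 -m creep '[[[0,0,0.2,0,0.46],[0,0,0.2,0,0.46],[0,0,0.1,0,0.46],[0,0,0.07,0,0.46],[0,0,0,0,0.46]]]'; python3 ring.py | grep -v '^[0-9]'
```

```text
clock: 15.02
eef_pos: [0.4654, 0.1176, 0.0907]
tool_rot: [-180.0, 0.1, 21.9]
force: [-0.3, 0.8, -0.3]
finger_gap: 0.464
grasp_force: 7.7
clock: 15.65
eef_pos: [0.4656, 0.1174, 0.057]
tool_rot: [-180.0, 0.0, 21.9]
force: [-0.1, -0.4, -1.9]
finger_gap: 0.465
grasp_force: 7.7
hole ((56.849117279052734, 50.512508392333984), (41.67821502685547, 43.12957000732422), 178.2167205810547) C [0.55974075 0.15193135 0.06      ] yaw 22.370445024634854 rmax 0.01944872547958115 rmed 0.01202255390927609 44
ring in tool mm: ahead 100.05429600888955 left -2.980345534425846
```

View pics/w5c.png

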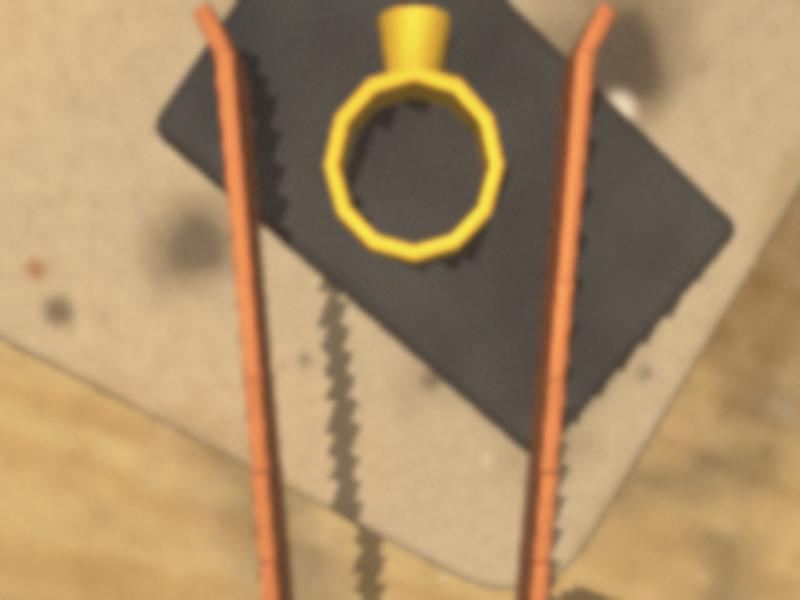

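The ring is mid-jaw and about 1 mm to the right. I'll nudge right and close.

```bash
python3 -m creep '[[[0,0.02,0,0,0.44],[0,0,0,0,0.42],[0,0,0,0,0.40],[0,0,0,0,0.38],[0,0,0,0,0.35]]]' 40; python3 -m creep '[[[0,0,0,0,0.3],[0,0,0,0,0.3],[0,0,0,0,0.3],[0,0,0,0,0.3],[0,0,0,0,0.3]]]'
```

```text
clock: 16.32
eef_pos: [0.4662, 0.1163, 0.0573]
tool_rot: [180.0, -0.0, 21.9]
force: [1.0, -0.1, -0.9]
finger_gap: 0.363
grasp_force: 38.9
clock: 16.95
eef_pos: [0.4662, 0.1163, 0.0573]
tool_rot: [180.0, -0.0, 21.9]
force: [0.1, 0.3, -1.4]
finger_gap: 0.361
grasp_force: 39.8
```

```bash
python3 -m creep '[[[0,0,-0.05,0,0.3],[0,0,-0.1,0,0.3],[0,0,-0.2,0,0.3],[0,0,-0.2,0,0.3],[0,0,0,0,0.3]]]'; python3 ring.py|grep ring;python3 - <<'E'
from h import *
cv2.imwrite('pics/w6.png',cv2.imread('pics/w5c.png'))
E
```

```text
clock: 17.58
eef_pos: [0.4673, 0.1163, 0.0918]
tool_rot: [179.9, -0.2, 21.9]
force: [0.8, -0.3, -1.2]
finger_gap: 0.357
grasp_force: 39.8
ring in tool mm: ahead 105.4667147359983 left -1.9931373470705935
```

View pics/w6.png

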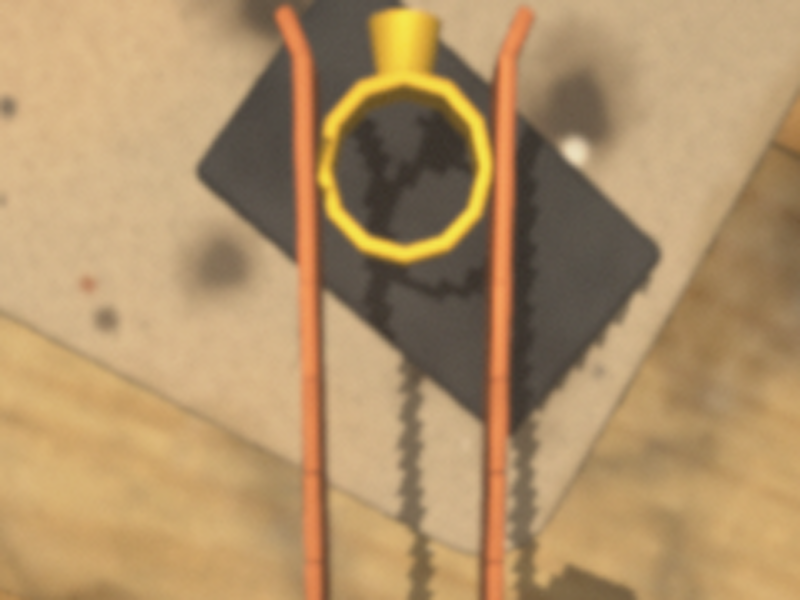

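The ring came up between both jaws, with its shadow detached on the block. I'll raise it about 95 mm more and hold.

```bash
python3 -m creep '[[[0,0,-0.2,0,0.3],[0,0,-0.4,0,0.3],[0,0,-0.4,0,0.3],[0,0,-0.4,0,0.3],[0,0,-0.25,0,0.3]]]'; python3 -m creep '[[[0,0,0,0,0.3],[0,0,0,0,0.3],[0,0,0,0,0.3],[0,0,0,0,0.3],[0,0,0,0,0.3]]]'
python3 - <<'E'
from h import *
d=grab('wrist');h=cv2.cvtColor(d['img'],cv2.COLOR_BGR2HSV);y=cv2.inRange(h,(17,120,80),(35,255,255))[0:110,200:320]
cs,hi=cv2.findContours(y,cv2.RETR_CCOMP,cv2.CHAIN_APPROX_NONE)
print([(cv2.contourArea(c),cv2.boundingRect(c)) for c in cs if cv2.contourArea(c)>50])
E
```

```text
clock: 18.25
eef_pos: [0.4665, 0.1163, 0.1908]
tool_rot: [180.0, -0.1, 21.9]
force: [1.1, 0.8, -0.3]
finger_gap: 0.357
grasp_force: 39.8
clock: 18.88
eef_pos: [0.466, 0.1163, 0.189]
tool_rot: [-180.0, 0.0, 21.9]
force: [-0.4, 0.7, -0.9]
finger_gap: 0.358
grasp_force: 39.8
[(2729.5, (35, 3, 53, 77)), (1432.0, (40, 28, 43, 46))]
```

```bash
python3 -c "
from station import arm
print(arm.sign_off())"
```

```text
the job is handed in; nothing more can be done
None
```

I shut the jar's lid, and the squeezed tongs now hold the ring still by its band, its underside about 13 cm above the block. I handed the job in at about 19 s, but no verdict came back.

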